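Clear the bevel fixture and set the gauge blade in its slot

ROBOT

A 6-joint arm with a two-finger parallel gripper is mounted at the origin on the work surface. World frame = base frame: x ahead of the robot, y to its left, z up, the work surface at z = 0. Lengths are in m, angles in degrees, forces in N, time in s.
With the tool pointing down it reaches from about 0.35 to 0.8 m from the base axis. Payload 7.3 kg.
Tool frame: the origin (TCP) lies between the finger pads; the fingertips stand 14 mm ahead of it and the grasp point (between the pads) lies 5 mm behind it (tcp_to_tips is the distance from the TCP to the fingertips, in m); z points along the fingers, y is the line along which they close (so a half turn about z gives the same grasp; the last joint's range is limited). The gripper opens to 85 mm and grips with 20 to 120 N. Pads are 22 mm wide; open, the fingers measure 114 mm over their backs; the gripper's body (76 mm by 85 mm) begins 54 mm behind the grasp point. The pads swing forward as they close: fully open they stand 13 mm farther back than shut.
Start: joints at [-8.365, 19.595, 87.324, -0, 73.075, -8.365], TCP at [0.525, 0, 0.245] pointing down, gripper open.
Joint ranges: [-145.02, 145.02], [-44.19, 115.74], [2.07, 154.8], [-57.11, 237.11], [16.16, 152.29], [-177.93, 177.93]. Speed limits (degrees/s): [147.25, 147.25, 180, 180, 180, 180].

INTERFACE

Orientations are given as [roll, pitch, yaw] about the fixed x, y, z axes, in that order (R = Rz(yaw) Ry(pitch) Rx(roll)).
In Python, from workcell import state, snapshot, sign_off, tcp_to_tips gives the robot as it stands. The module is installed in compiled form; this text tells all that it offers.
- The arm moves only by the tool step_arm, never from a script. Its argument "increments" is a list that holds one entry, the list of rows, each a list of 5 numbers: the shift along the tool's x, y, z in mm, then the turn about the tool's z in degrees, then the opening, from 0 (shut) to 1 (fully open). A call has 1 to 10 rows; each row is the pose to reach, as a shift and turn from the pose commanded when the call began, along the tool's axes at that moment; what a row does not reach only later rows make up. A row lasts 1/8 s, in which the tool goes at most 62.5 mm and 10.7 degrees, less where a joint would pass 70% of its speed; a pose out of reach is approached as far as the arm can. A call with a gripper value outside its range is refused whole. The fingers move at their own pace and stop on an object; "grip_force" is the grip in N (left out, the last holds). Time passes only in rows, so rows that repeat a pose let the fingers close. It gives the time, the measured TCP pose, the force, the opening and the grip force at its end, in the units of the state.
- state(): the state, without advancing time (a new reading comes with each control period).
- snapshot(name): name is "scene" or "side" or "wrist"; returns a dict with "frame" (384x512x3 uint8, blue, green, red), "mtx" (3x3 intrinsics, pixels), "view" (4x4, takes a point from world to camera coordinates). Camera axes: x right, y up, looking along -z (the intrinsics and any distortion apply to the point x, -y, -z); pixel columns grow to the right and rows downward; lengths in m; the calibration is good to about 2 mm. A picture is of the moment at which its call begins. There is no depth.
- sign_off(): hands the job in; it is judged then, once.
The state is a dict: "t": time; "qpos": joint angles; "joint_vel": joint speeds; "effort": joint torques, N m; "eef_pos": TCP position; "tool_rot": TCP orientation; "wrist_force": force on the tool from outside, world axes, zero at the start; "ft_torque": the same for the moment, N m; "width": finger opening in m; "finger_force": force on a finger pad.
Only numpy, scipy, OpenCV 4.12 (cv2) and the standard library are available. Lean on these libraries where they do the work, as an engineer would, in place of code of your own. Each camera call takes 0.05 s, during which the arm holds its last target. There are 200 camera calls.

TASK

Use the yellow-handled scraper to push all four loose brass chips off the flat top of the red fixture into its grey chip tray, without touching the chips with the fingers, then stand the scraper upright again in the middle of its black mat. After that take the red-handled gauge out of the wooden rack and slide its blade into the slot in the fixture's sloping face until its guard plate lies flat on the face, and leave it there. Leave the blue gauge in its place in the rack, and the bottle and the jar where they stand.

Things in the scene. Friction and masses are not known exactly. Their poses are not given: they have to be found in the camera images.
- fixture: Fixed red bench fixture with steel faces. Origin on the table; x from its sloped front to its back, y along its length, z up. Flat steel top (land) at z = 100, x 0 to 70, y -65 to +65. From the land's front edge (x = 0) a steel face falls at 35 degrees towards -x, 60 long. The chip tray is at its -y end.
- slot: The slot in the sloped face. Origin at the centre of its mouth, on the face, 34 down the slope from the land's edge; z points out of the slot square to the face (35 degrees from vertical, leaning to the fixture's -x), x up the slope, y along the slot. Slot 7 wide (x), 40 long (y), 46 deep, with 3 mm brass-coloured bevels at the mouth; yellow bars on the face at y = +-34.
- tray (a point): Centre of the floor of the open grey chip tray, fixed to the fixture's -y end, at (35, -116, 18) in the fixture's frame. Inside it measures 102 (fixture x) x 92 (fixture y); its rim is 64 above the table, 36 below the land. A chip pushed off the land's -y edge falls into it.
- rack: Fixed wooden rack 60 x 170 x 55 high (x, y, z), origin under its centre, with two upright slots 80 apart along y, each holding one gauge, handle up; which is in which slot varies.
- gauge_red: Loose gauge with red handle, about 0.12 kg. Origin at the centre of the underside of its guard plate; z up along the handle. Steel blade 4 thick (x), 30 wide (y), 40 long below the origin, thinner at its tip. Dark guard plate 44 (x) x 54 (y), z 0 to 8. Handle 14 thick (x), 36 wide (y), z = 8 to 54. In the rack the guard rests on the rack's top.
- gauge_blue: Loose gauge like the red one with a blue handle and a 9 thick blade, too thick for the slot; leave it alone.
- scraper: Loose scraper block, standing upright. Origin under its centre. Grey base 22 thick (x) x 84 wide (y) x 22 high with a steel strip on its +x face; yellow handle above, 16 thick (x) x 44 wide (y), z = 22 to 70; about 0.18 kg.
- scraper_mat: Fixed black rubber mat 75 (x) x 120 (y) x 3 thick, origin under its centre; the scraper stands on it and goes back there.
- chip1: Loose brass chip 14 x 12 x 8 high on the fixture's land, origin under its centre.
- chip2: Loose brass chip 14 x 12 x 8 high on the fixture's land, origin under its centre.
- chip3: Loose brass chip 14 x 12 x 8 high on the fixture's land, origin under its centre.
- chip4: Loose brass chip 14 x 12 x 8 high on the fixture's land, origin under its centre.
- bottle: Green glass bottle, 60 across and 190 tall, standing loose; leave alone. Origin under its centre.
- jar: Amber jar, 64 across and 80 tall, standing loose; leave alone. Origin under its centre.
Mind the look-alikes: they are no part of the job. There is more than one size of the scraper; the job needs the middle-sized.

How it is judged (in metres and radians):
On the way, in this order (a step that is already met when the one before it is completed fails the run):
1. all four chips are in the chip tray (x of chip1 in the frame of fixture between -0.02 and 0.09 m and y of chip1 in the frame of fixture between -0.166 and -0.064 m and z of chip1 in the frame of fixture between 0.01 and 0.06 m and x of chip2 in the frame of fixture between -0.02 and 0.09 m and y of chip2 in the frame of fixture between -0.166 and -0.064 m and z of chip2 in the frame of fixture between 0.01 and 0.06 m and x of chip3 in the frame of fixture between -0.02 and 0.09 m and y of chip3 in the frame of fixture between -0.166 and -0.064 m and z of chip3 in the frame of fixture between 0.01 and 0.06 m and x of chip4 in the frame of fixture between -0.02 and 0.09 m and y of chip4 in the frame of fixture between -0.166 and -0.064 m and z of chip4 in the frame of fixture between 0.01 and 0.06 m), for 0.2 s.
2. the scraper stands upright on its mat, let go (horizontal distance between scraper and scraper_mat below 0.04 m and angle between scraper's own z axis and vertical below 0.12 rad and z of scraper in the frame of scraper_mat below 0.007 m and linear speed of scraper below 0.02 m/s and contact force between the fingers and scraper below 0.1 N), for 0.2 s.
3. the red gauge's blade is in the slot with its guard plate on the sloped face (z of gauge_red in the frame of slot between -0.003 and 0.003 m and x of gauge_red in the frame of slot between -0.005 and 0.005 m and y of gauge_red in the frame of slot between -0.009 and 0.009 m and angle between the z axis of gauge_red and the z axis of slot, either way round below 0.1 rad and linear speed of gauge_red below 0.02 m/s), for 0.2 s.
At the end, for the whole second after the job is handed in: Chips in the tray; scraper upright (0.12 rad) on its mat, centre within 40 mm of the mat's; red gauge in the slot, guard within 3 mm of the sloped face, 5 mm across and 9 mm along the slot, square within 0.1 rad; both at rest (all of step 1 and all of step 3 and horizontal distance between scraper and scraper_mat below 0.04 m and angle between scraper's own z axis and vertical below 0.12 rad and z of scraper in the frame of scraper_mat below 0.007 m and linear speed of scraper below 0.02 m/s); the robot touches nothing.
It fails at once if a chip is touched by the fingers (contact force between the fingers and chip1 above 0.3 N or contact force between the fingers and chip2 above 0.3 N or contact force between the fingers and chip3 above 0.3 N or contact force between the fingers and chip4 above 0.3 N).
It fails at once if the blue gauge is moved more than 20 mm (distance of gauge_blue from where it was at the start of the episode above 0.02 m).
It fails at once if the bottle or the jar is moved more than 30 mm (distance of any of bottle, jar from where it was at the start of the episode above 0.03 m).
It also fails if it takes over 64 s, if anything falls off the work surface, if the arm or the gripper's body presses on something with over 40 N, if the wrist force passes 120 N, or if a joint passes its speed limit or range.

## Working session

There is one attempt and no reset: what is moved stays moved. The work goes in short steps, Python scripts to look and compute and a tool call to move; the robot and the scene stay as the last step left them, time stands still between calls to the robot, and variables do not carry over. Pictures are saved under pics/ and viewed, at most 10 in all, crops included, and the job is handed in when it is done.

Besides the shell and the picture viewer there is one more tool, called in YAML: its name, and indented under it one key for each argument. step_arm: Moves the arm, as the interface text tells. Its arguments: {"type":"object","properties":{"increments":{"type":"array"},"grip_force":{"type":"number"}},"required":["increments"]}

```bash
mkdir -p pics; cat > h.py <<'E'
import numpy as np, cv2
from workcell import state, snapshot, sign_off, tcp_to_tips
from scipy.spatial.transform import Rotation as R
def ray(s,uv):
    K=np.array(s["mtx"]);V=np.array(s["view"])
    p=np.linalg.solve(K,[uv[0],uv[1],1.]); d=np.array([p[0],-p[1],-p[2]])
    Rm=V[:3,:3]; o=-Rm.T@V[:3,3]; return o,Rm.T@d
def onz(s,uv,z):
    o,d=ray(s,uv); return o+d*(z-o[2])/d[2]
def proj(s,P):
    V=np.array(s["view"]);K=np.array(s["mtx"]); c=V[:3,:3]@np.array(P)+V[:3,3]
    p=K@np.array([c[0],-c[1],-c[2]]); return p[:2]/p[2]
E
python3 - <<'E'
from h import *
import pickle
print(state(), tcp_to_tips)
S={}
for n in("scene","side","wrist"):
    s=snapshot(n);S[n]=s;cv2.imwrite(f"pics/{n}0.png",s["frame"]);print(n,s["mtx"],s["view"])
pickle.dump(S,open("s0.pkl","wb"))
a=np.hstack([S["scene"]["frame"]]);cv2.imwrite("pics/a.png",cv2.resize(a,(800,600),interpolation=cv2.INTER_CUBIC))
cv2.imwrite("pics/b.png",cv2.resize(S["side"]["frame"],(800,600),interpolation=cv2.INTER_CUBIC))
E
```

```text
{'t': 0.0, 'qpos': array([-8.36660824e+00,  1.96361907e+01,  8.73774153e+01,  1.39170637e-03,
        7.30750345e+01, -8.36566496e+00]), 'joint_vel': array([-0.05394933, -0.08174267,  0.02942583,  0.03951695,  0.02593292,
       -0.09933512]), 'effort': array([ 5.72253757e-04, -4.33677435e+01, -2.46005630e+01, -7.37992127e-05,
        7.83137977e-03, -1.18290802e-05]), 'eef_pos': array([5.24618378e-01, 7.23670840e-05, 2.44627047e-01]), 'tool_rot': array([-1.79912496e+02, -1.42129545e-02,  8.99986397e+01]), 'wrist_force': array([ 0.83232753, -0.23087033, -0.16307412]), 'ft_torque': array([-0.00653117,  0.01551157, -0.00879725]), 'finger_force': 0.0, 'width': 0.08512960748608495} 0.014
scene [[413.51736758   0.         260.59382063]
 [  0.         413.51736758 197.50733479]
 [  0.           0.           1.        ]] [[ 0.56354031  0.82601716  0.01086175 -0.25981814]
 [-0.70289737  0.47255263  0.53162891  0.3801526 ]
 [ 0.43400186 -0.30722901  0.84690774 -1.449592  ]
 [ 0.          0.          0.          1.        ]]
side [[353.27967221   0.         252.05529076]
 [  0.         353.27967221 192.22512427]
 [  0.           0.           1.        ]] [[ 0.7917351  -0.61049839  0.02114833 -0.49793178]
 [ 0.42807549  0.57918921  0.69375156 -0.28434414]
 [-0.43578309 -0.54021438  0.71990383 -0.75683854]
 [ 0.          0.          0.          1.        ]]
wrist [[264.35939379   0.         253.81700328]
 [  0.         264.35939379 185.68906025]
 [  0.           0.           1.        ]] [[ 9.99998170e-01  5.88499477e-04 -1.82034491e-03 -5.24751150e-01]
 [-1.12695783e-03  9.50104494e-01 -3.11929769e-01  4.00953313e-02]
 [ 1.54594737e-03  3.11931250e-01  9.50103418e-01 -3.79679025e-01]
 [ 0.00000000e+00  0.00000000e+00  0.00000000e+00  1.00000000e+00]]
```

View pics/a.png

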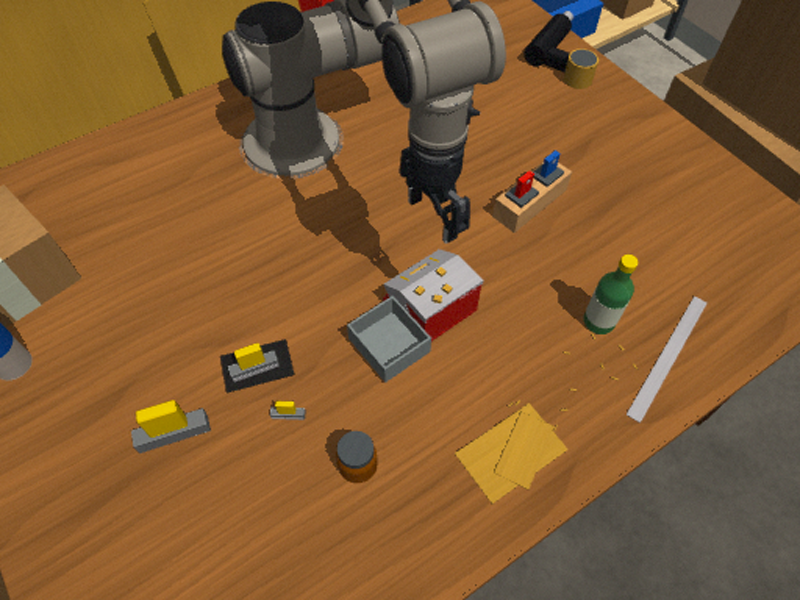

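View pics/b.png

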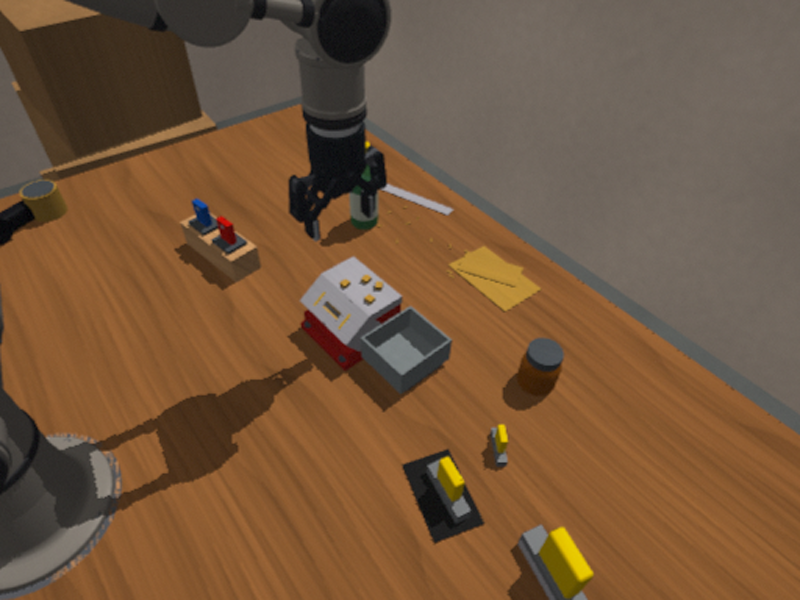

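Scene view (800x600 scale): scraper on mat at (255,360), larger and smaller look-alikes at (170,420) and (287,410). The fixture is at (440,290), the tray at (388,338), the red gauge at (523,187) and the blue gauge at (550,165). The side view shows the same layout.

```bash
python3 - <<'E'
from h import *
import pickle
S=pickle.load(open("s0.pkl","rb"))
cv2.imwrite("pics/c.png",cv2.resize(S["wrist"]["frame"],(800,600),interpolation=cv2.INTER_CUBIC))
for n in("scene","side"):
    s=S[n];h=cv2.cvtColor(s["frame"],cv2.COLOR_BGR2HSV)
    for nm,lo,hi in(("yel",(22,170,120),(34,255,255)),("red",(0,190,100),(4,255,255)),("blue",(105,170,80),(125,255,255)),("blk",(0,0,0),(180,90,45))):
        m=cv2.inRange(h,lo,hi);c,_=cv2.findContours(m,0,2)
        for k in c:
            a=cv2.contourArea(k)
            if a>(150 if nm=="blk" else 12):
                (x,y),wh,an=cv2.minAreaRect(k);print(n,nm,round(a),round(x,1),round(y,1),np.round(wh,1),round(an),onz(s,(x,y),.05).round(3))
E
```

```text
scene yel 78 182.0 260.0 [12.  8.] 0 [ 0.585 -0.327  0.05 ]
scene yel 477 102.8 267.7 [19. 30.] 72 [ 0.492 -0.502  0.05 ]
scene yel 188 159.1 227.6 [12.9 16.7] 70 [ 0.469 -0.333  0.05 ]
scene yel 80 402.0 168.5 [11. 10.] 90 [0.69  0.346 0.05 ]
scene red 424 291.3 199.7 [12.5 44.7] 56 [0.595 0.012 0.05 ]
scene red 74 335.3 117.8 [ 8.2 17.5] 14 [0.427 0.311 0.05 ]
scene red 66 202.5 3.0 [ 6. 21.] 90 [-0.337  0.266  0.05 ]
scene blue 96 3.5 217.5 [ 7. 21.] 0 [ 0.208 -0.665  0.05 ]
scene blue 66 353.0 104.5 [15.  8.] 90 [0.414 0.397 0.05 ]
scene blue 486 363.0 11.5 [23. 44.] 90 [0.055 0.761 0.05 ]
scene blk 425 163.6 233.8 [23.  44.1] 75 [ 0.492 -0.332  0.05 ]
scene blk 1212 277.5 119.8 [69.2 41.9] 87 [0.331 0.153 0.05 ]
scene blk 300 166.9 51.2 [67.1 30. ] 27 [-0.156  0.015  0.05 ]
scene blk 527 253.1 41.0 [51.9 15.8] 75 [-0.033  0.303  0.05 ]
scene blk 442 354.2 28.4 [24.1 37.6] 43 [0.116 0.662 0.05 ]
scene blk 710 172.5 14.0 [26. 41.] 90 [-0.339  0.134  0.05 ]
side yel 383 365.1 354.4 [38.4 11.2] 58 [ 0.522 -0.494  0.05 ]
side yel 140 288.6 301.2 [20.9  8.1] 59 [ 0.477 -0.323  0.05 ]
side yel 42 321.3 277.0 [10.7  5.1] 81 [ 0.575 -0.324  0.05 ]
side red 26 143.0 141.6 [9.6 4.2] 37 [0.469 0.361 0.05 ]
side blue 21 127.5 130.5 [7.5 3.6] 34 [0.454 0.445 0.05 ]
side blk 934 282.9 316.1 [53.6 33. ] 68 [ 0.445 -0.341  0.05 ]
side blk 344 13.2 292.6 [25.  53.7] 27 [0.019 0.047 0.05 ]
side blk 262 6.4 141.1 [16.1 27.8] 49 [0.128 0.613 0.05 ]
side blk 2499 215.3 110.5 [80.1 61.3] 89 [0.752 0.375 0.05 ]
side blk 1493 224.5 20.0 [40. 45.] 90 [1.254 1.047 0.05 ]
```

View pics/c.png

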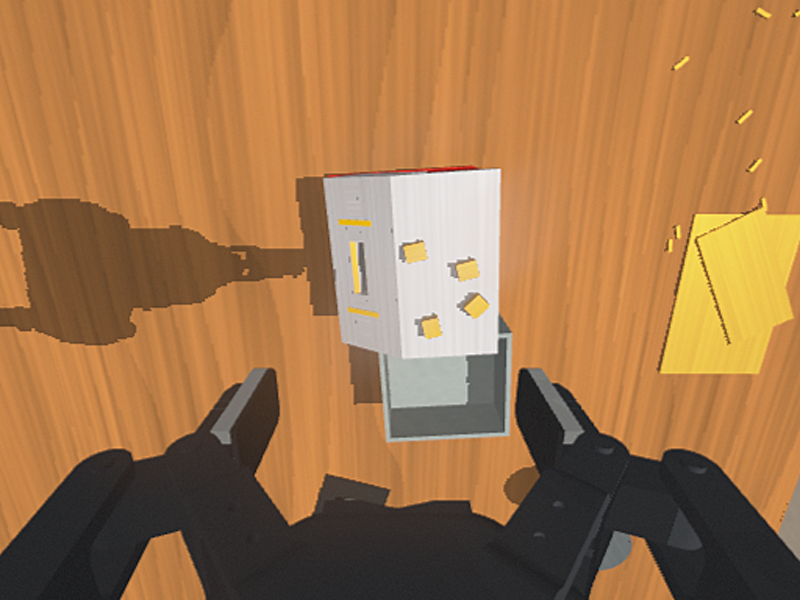

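Wrist view (800 scale): land corners at about (389,178), (500,168), (498,354) and (403,358). The four chips sit well inside the land, the slot is at (361,268), and the tray lies towards the bottom of the picture, which is -y. Next I compute the fixture pose.

```bash
python3 - <<'E'
from h import *
import pickle
S=pickle.load(open("s0.pkl","rb"));s=S["wrist"]
C=[onz(s,np.array(p)/1.5625,.1) for p in((389,178),(403,358),(498,354),(500,168))]
for c in C: print(c.round(4))
f=[np.linalg.norm(C[i]-C[i-1]).round(4) for i in range(4)];print(f)
for a,b in((1,0),(2,3)): d=C[b]-C[a];print(np.degrees(np.arctan2(-d[0],d[1])))
for p in((361,268),(355,223),(364,312)): print("slot",onz(s,np.array(p)/1.5625,.0805).round(4))
for p in((414,252),(465,269),(474,305),(430,327)): print("chip",onz(s,np.array(p)/1.5625,.108).round(4))
print(onz(s,(256,192),.1), onz(s,(256,192),.05))
for n,p in(("scene",(335,118)),("scene",(353,104.5)),("side",(143,141)),("side",(128,130))):print(onz(S[n],p,.1).round(3))
E
```

```text
[0.5201 0.0664 0.1   ]
[ 0.5297 -0.0611  0.1   ]
[ 0.5991 -0.0578  0.1   ]
[0.5903 0.0726 0.1   ]
[np.float64(0.0705), np.float64(0.1279), np.float64(0.0695), np.float64(0.1307)]
4.308948552680498
3.8585729146171945
slot [0.4989 0.0018 0.0805]
slot [0.4955 0.0347 0.0805]
slot [ 0.5003 -0.0326  0.0805]
chip [0.5363 0.0201 0.108 ]
chip [0.5702 0.0087 0.108 ]
chip [ 0.5777 -0.0167  0.108 ]
chip [ 0.5481 -0.033   0.108 ]
[ 0.52732876 -0.01600198  0.1       ] [ 0.52768618 -0.03374982  0.05      ]
[0.458 0.273 0.1  ]
[0.446 0.356 0.1  ]
[0.45  0.299 0.1  ]
[0.438 0.376 0.1  ]
```

step_arm:
  increments:
    - [[-60,-10,0,0,1],[-120,-20,0,0,1],[-180,-30,0,0,1],[-220,-40,0,0,1],[-220,-40,0,0,1]]

```text
t: 0.78
eef_pos: [0.4841, -0.2225, 0.2448]
tool_rot: [-180.0, 0.0, 89.8]
wrist_force: [0.3, 0.5, -0.1]
width: 0.0853
finger_force: 0.0
```

```bash
python3 - <<'E'
from h import *
import pickle
s=snapshot("wrist");pickle.dump(s,open("s1.pkl","wb"))
print(state()["eef_pos"],state()["tool_rot"])
cv2.imwrite("pics/d.png",cv2.resize(s["frame"],(800,600),interpolation=cv2.INTER_CUBIC))
h=cv2.cvtColor(s["frame"],cv2.COLOR_BGR2HSV)
for nm,lo,hi in(("yel",(22,170,100),(34,255,255)),("blk",(0,0,0),(180,120,45))):
    m=cv2.inRange(h,lo,hi);c,_=cv2.findContours(m,0,2)
    for k in c:
        if cv2.contourArea(k)>150:
            q=cv2.boxPoints(cv2.minAreaRect(k));print(nm,cv2.contourArea(k),(q*1.5625).round(),[onz(s,p,.073 if nm=="yel" else .003)[:2].round(4) for p in q])
E
```

```text
[ 0.48451127 -0.22088448  0.24487872] [-1.79966802e+02 -4.27547782e-02  8.98444599e+01]
yel 478.0 [[363. 410.]
 [376. 344.]
 [397. 348.]
 [383. 414.]] [array([ 0.4556, -0.347 ]), array([ 0.4679, -0.2857]), array([ 0.4842, -0.2893]), array([ 0.4728, -0.3511])]
yel 322.0 [[476. 367.]
 [500. 339.]
 [519. 356.]
 [495. 384.]] [array([ 0.5483, -0.3058]), array([ 0.566 , -0.2815]), array([ 0.583 , -0.2968]), array([ 0.5655, -0.3219])]
blk 440.5 [[380. 598.]
 [380. 566.]
 [486. 566.]
 [486. 598.]] [array([ 0.4616, -0.668 ]), array([ 0.4625, -0.6128]), array([ 0.5906, -0.6131]), array([ 0.5941, -0.6682])]
blk 211.5 [[231. 586.]
 [275. 553.]
 [289. 571.]
 [245. 604.]] [array([ 0.279 , -0.6457]), array([ 0.3383, -0.5918]), array([ 0.3525, -0.6221]), array([ 0.2924, -0.6781])]
blk 789.0 [[472. 560.]
 [503. 523.]
 [568. 579.]
 [537. 616.]] [array([ 0.573 , -0.6047]), array([ 0.6063, -0.5475]), array([ 0.6926, -0.6352]), array([ 0.6608, -0.6993])]
blk 4176.0 [[  0. 598.]
 [  0. 473.]
 [148. 473.]
 [148. 598.]] [array([-0.0127, -0.667 ]), array([ 0.0458, -0.4748]), array([ 0.2097, -0.4752]), array([ 0.1729, -0.6674])]
blk 3789.5 [[566. 453.]
 [798. 453.]
 [798. 598.]
 [566. 598.]] [array([ 0.6662, -0.4493]), array([ 0.9175, -0.45  ]), array([ 0.9831, -0.669 ]), array([ 0.6934, -0.6684])]
blk 1292.5 [[467. 405.]
 [525. 367.]
 [611. 500.]
 [553. 537.]] [array([ 0.5564, -0.3891]), array([ 0.6124, -0.3453]), array([ 0.7253, -0.5129]), array([ 0.6663, -0.5688])]
```

View pics/d.png

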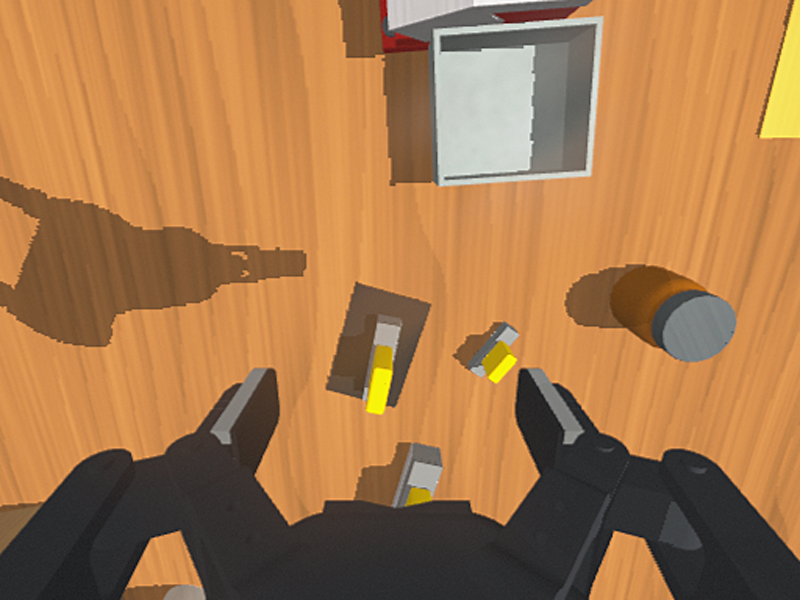

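Wrist view (800 scale): mat corners at (358,282), (431,302), (398,409) and (327,389). The scraper's bright handle top runs from (382,370) to (376,413) and its grey base shows at (389,320). The small look-alike is at (495,355) and the jar at (690,320).

```bash
python3 - <<'E'
from h import *
import pickle
s=pickle.load(open("s1.pkl","rb"))
M=[onz(s,np.array(p)/1.5625,.003)[:2] for p in((358,282),(431,302),(398,409),(327,389))]
print("mat",np.round(M,4),np.mean(M,0),[np.linalg.norm(M[i]-M[i-1]).round(4) for i in range(4)],
 [np.degrees(np.arctan2(-(a-b)[0],(a-b)[1])).round(1) for a,b in((M[0],M[3]),(M[1],M[2]))])
h=cv2.cvtColor(s["frame"],cv2.COLOR_BGR2HSV);m=cv2.inRange(h,(22,170,225),(34,255,255));m[:,:220]=0;m[:,270:]=0;m[270:]=0
c=max(cv2.findContours(m,0,2)[0],key=cv2.contourArea);q=cv2.boxPoints(cv2.minAreaRect(c))
Q=np.array([onz(s,p,.073)[:2] for p in q]);print("top",(q*1.5625).round(),Q.round(4),Q.mean(0).round(4),[np.linalg.norm(Q[i]-Q[i-1]).round(4) for i in range(4)])
e=max([Q[1]-Q[0],Q[2]-Q[1]],key=np.linalg.norm);print("ang from y",np.degrees(np.arctan(-e[0]/e[1])))
E
```

```text
mat [[ 0.4481 -0.2552]
 [ 0.5169 -0.2753]
 [ 0.4852 -0.3934]
 [ 0.4127 -0.3694]] [ 0.46571647 -0.32330372] [np.float64(0.1196), np.float64(0.0716), np.float64(0.1223), np.float64(0.0763)] [np.float64(-17.2), np.float64(-15.0)]
top [[365. 411.]
 [374. 366.]
 [392. 370.]
 [383. 414.]] [[ 0.4573 -0.3474]
 [ 0.4658 -0.3051]
 [ 0.4804 -0.3085]
 [ 0.4725 -0.351 ]] [ 0.469 -0.328] [np.float64(0.0156), np.float64(0.0431), np.float64(0.015), np.float64(0.0433)]
ang from y -11.280355043984237
```

step_arm:
  increments:
    - [[-54,-8,0,6,1],[-108,-16,40,11,1],[-108,-16,90,11,1],[-108,-16,140,11,1],[-108,-16,175,11,1],[-108,-16,195,11,1],[-108,-16,195,11,1],[-108,-16,195,11,0],[-108,-16,195,11,0],[-108,-16,195,11,0]]
  grip_force: 60

```text
t: 2.08
eef_pos: [0.4694, -0.3282, 0.0512]
tool_rot: [179.9, 0.0, 79.0]
wrist_force: [-0.5, -1.3, -0.2]
width: 0.0321
finger_force: 0.0
```

step_arm:
  increments:
    - [[0,0,0,0,0],[0,0,0,0,0],[0,0,0,0,0]]

```text
t: 2.45
eef_pos: [0.4693, -0.3281, 0.0509]
tool_rot: [179.9, 0.0, 79.0]
wrist_force: [-0.9, 0.9, 5.8]
width: 0.0152
finger_force: 59.2
```

step_arm:
  increments:
    - [[0,0,-50,0,0],[0,0,-105,0,0],[30,1,-160,5,0],[85,3,-160,15,0],[140,5,-160,25,0],[195,6,-160,35,0],[250,8,-160,45,0],[305,10,-160,55,0],[355,12,-160,65,0],[391,13,-160,75,0]]
  grip_force: 80

```text
t: 3.7
eef_pos: [0.5562, 0.0556, 0.2096]
tool_rot: [-180.0, 0.1, 3.7]
wrist_force: [0.3, 0.4, -2.2]
width: 0.0149
finger_force: 78.6
```

step_arm:
  increments:
    - [[0,0,0,0,0],[0,0,0,0,0]]

```text
t: 3.95
eef_pos: [0.556, 0.053, 0.2097]
tool_rot: [180.0, 0.1, 4.1]
wrist_force: [0.4, 0.4, -2.1]
width: 0.0151
finger_force: 78.7
```

```bash
python3 - <<'E'
from h import *
st=state();print(st["eef_pos"],st["tool_rot"],st["width"],st["qpos"])
a=snapshot("scene")["frame"][140:260,200:360];b=snapshot("side")["frame"][130:250,160:320]
cv2.imwrite("pics/e.png",cv2.resize(np.hstack([a,b]),(800,300),interpolation=cv2.INTER_CUBIC))
E
```

```text
[0.55599689 0.05297901 0.20974453] [1.79982670e+02 7.16972194e-02 4.11256492e+00] 0.015081127748333995 [-2.40540403e+00  2.48338907e+01  8.50855161e+01 -2.69586175e-02
  7.01498618e+01  8.34911896e+01]
```

View pics/e.png

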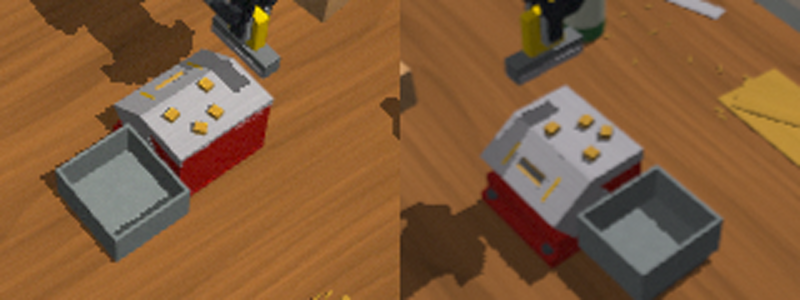

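The scraper hangs level above the +y end of the land and all four chips are ahead of it.

step_arm:
  increments:
    - [[0,0,40,0,0],[0,0,56,0,0],[0,0,60,0,0],[0,0,61,0,0],[0,0,61,0,0]]

```text
t: 4.68
eef_pos: [0.557, 0.0533, 0.1503]
tool_rot: [180.0, -0.1, 4.0]
wrist_force: [0.4, 0.2, -1.8]
width: 0.0151
finger_force: 78.7
```

step_arm:
  increments:
    - [[0,10,1,0,0],[0,22,1,0,0],[0,34,1,0,0],[0,46,1,0,0],[0,58,1,0,0],[0,70,1,0,0],[0,82,1,0,0],[0,94,1,0,0],[0,105,1,0,0],[0,115,1,0,0]]

```text
t: 5.92
eef_pos: [0.5645, -0.0622, 0.1483]
tool_rot: [180.0, -0.0, 4.0]
wrist_force: [0.2, 0.7, -1.9]
width: 0.0152
finger_force: 78.6
```

step_arm:
  increments:
    - [[0,2,0,0,0],[0,2,0,0,0],[0,0,-30,0,0],[0,0,-60,0,0],[0,0,-60,0,0]]

```text
t: 6.55
eef_pos: [0.5656, -0.0612, 0.2105]
tool_rot: [179.9, -0.3, 4.0]
wrist_force: [0.3, 0.3, -1.8]
width: 0.0151
finger_force: 78.8
```

```bash
python3 - <<'E'
from h import *
st=state();print(st["eef_pos"],st["tool_rot"],st["width"],st["wrist_force"])
a=snapshot("scene")["frame"][140:260,200:360];b=snapshot("side")["frame"][130:250,160:320]
cv2.imwrite("pics/f.png",cv2.resize(np.hstack([a,b]),(800,300),interpolation=cv2.INTER_CUBIC))
E
```

```text
[ 0.56563127 -0.06116017  0.21051516] [179.91430558  -0.28762093   4.03933134] 0.015145195239988293 [ 0.34751818  0.29400085 -1.82991528]
```

View pics/f.png

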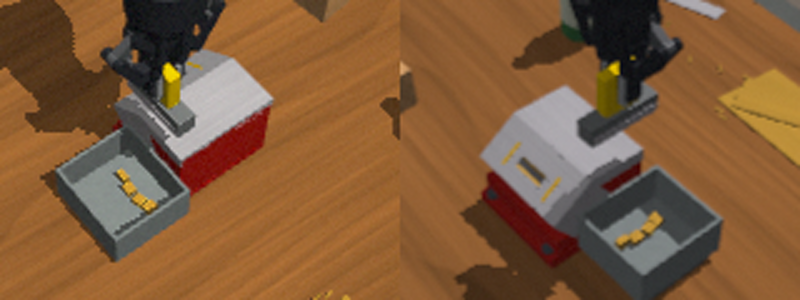

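All four chips are in the tray. Returning the scraper to its mat.

step_arm:
  increments:
    - [[-14,32,0,-10,0],[-29,64,0,-20,0],[-43,96,0,-30,0],[-58,128,0,-40,0],[-73,160,0,-50,0],[-88,193,0,-60,0],[-102,225,0,-70,0],[-116,257,0,-75,0],[-116,257,40,-75,0],[-116,257,90,-75,0]]

```text
t: 7.9
eef_pos: [0.4661, -0.3262, 0.1165]
tool_rot: [180.0, -0.0, 78.9]
wrist_force: [0.7, -0.1, -3.7]
width: 0.0147
finger_force: 78.9
```

step_arm:
  increments:
    - [[0,0,40,0,0],[0,0,60,0,0],[0,0,66,0,0],[0,0,68,0,0],[0,0,68,0,0]]

```text
t: 8.52
eef_pos: [0.4652, -0.3242, 0.051]
tool_rot: [-179.8, -0.1, 79.0]
wrist_force: [-6.6, 6.3, 13.4]
width: 0.0151
finger_force: 80.9
```

step_arm:
  increments:
    - [[0,0,0,0,1],[0,0,0,0,1],[0,0,0,0,1],[0,0,-10,0,1],[0,0,-65,0,1],[0,0,-125,0,1],[0,0,-185,0,1],[50,-11,-195,0,1],[110,-24,-195,0,1],[170,-38,-195,0,1]]

```text
t: 9.78
eef_pos: [0.4615, -0.1502, 0.2462]
tool_rot: [179.9, 0.0, 78.9]
wrist_force: [0.7, 0.9, -0.4]
width: 0.0853
finger_force: 0.0
```

step_arm:
  increments:
    - [[58,-13,0,0,1],[117,-26,0,0,1],[175,-39,0,0,1],[234,-53,0,0,1],[292,-66,0,0,1],[350,-79,0,0,1],[409,-92,0,-5,1],[450,-101,0,-11,1],[468,-106,0,-11,1],[468,-106,0,-11,1]]

```text
t: 11.02
eef_pos: [0.4468, 0.3282, 0.2454]
tool_rot: [180.0, 0.0, 90.0]
wrist_force: [-0.5, 1.1, 0.1]
width: 0.0853
finger_force: 0.0
```

```bash
python3 - <<'E'
from h import *
import pickle
st=state();print(st["eef_pos"],st["tool_rot"],st["width"],st["wrist_force"],st["qpos"])
S={n:snapshot(n) for n in("wrist","scene","side")};pickle.dump(S,open("s2.pkl","wb"))
w=cv2.resize(S["wrist"]["frame"],(800,600),interpolation=cv2.INTER_CUBIC)
c=cv2.resize(S["scene"]["frame"][200:260,120:200],(240,180),interpolation=cv2.INTER_CUBIC)
w[420:,280:520]=c
cv2.imwrite("pics/g.png",w)
E
```

```text
[0.446769   0.32820623 0.24539812] [1.79993887e+02 1.98697998e-02 8.99953964e+01] 0.08531367469742925 [-0.45207734  1.12543959  0.11850593] [ 2.83915013e+01  2.26874035e+01  8.26151043e+01 -2.11351538e-02
  7.47015651e+01  2.84016811e+01]
```

View pics/g.png

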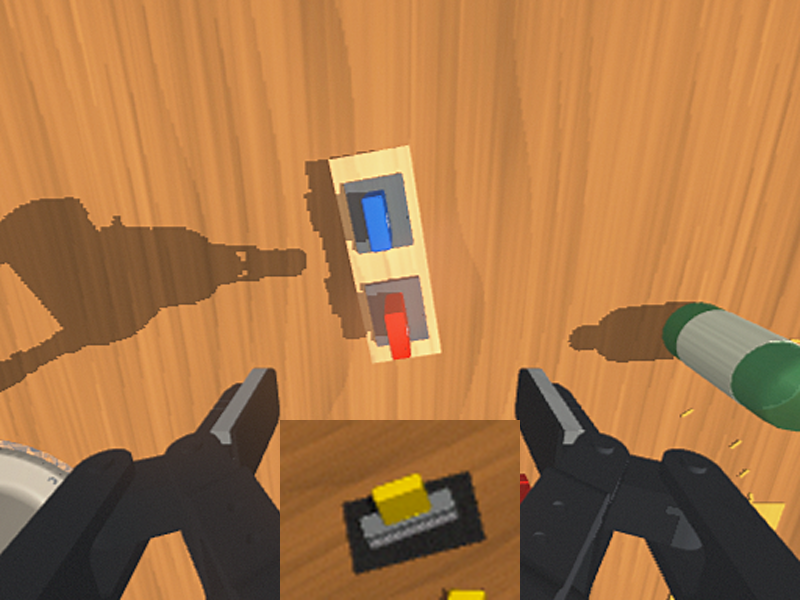

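Wrist view (800 scale): rack corners at (329,158), (410,146), (441,353) and (373,362). The blue gauge is at (375,220) and the red one's bright handle top is at about (399,342), the nearer end. The inset shows the scraper upright on its mat.

```bash
python3 - <<'E'
from h import *
import pickle
S=pickle.load(open("s2.pkl","rb"));s=S["wrist"]
def rep(nm,P):
    P=np.array(P);print(nm,P.round(4).tolist(),"c",P.mean(0).round(4),[np.linalg.norm(P[i]-P[i-1]).round(4) for i in range(4)],"yaw",[np.degrees(np.arctan2(-d[0],d[1])).round(1) for d in(P[0]-P[3],P[1]-P[2])])
rep("rack",[onz(s,np.array(p)/1.5625,.055)[:2] for p in((329,158),(410,146),(441,353),(373,362))])
rep("guard",[onz(s,np.array(p)/1.5625,.063)[:2] for p in((362,287),(420,277),(430,338),(376,346))])
h=cv2.cvtColor(s["frame"],cv2.COLOR_BGR2HSV)
for nm,lo,hi in(("red",(0,180,215),(6,255,255)),("blue",(100,150,200),(125,255,255))):
    m=cv2.inRange(h,lo,hi);m[300:]=0;cs=cv2.findContours(m,0,2)[0];c=max(cs,key=cv2.contourArea)
    q=cv2.boxPoints(cv2.minAreaRect(c));print(nm,cv2.contourArea(c),(q*1.5625).round().tolist())
    Q=np.array([onz(s,p,.109)[:2] for p in q]);print(Q.round(4).tolist(),Q.mean(0).round(4),[np.linalg.norm(Q[i]-Q[i-1]).round(4) for i in range(4)])
    e=max([Q[1]-Q[0],Q[2]-Q[1]],key=np.linalg.norm);print("yaw",np.degrees(np.arctan(-e[0]/e[1])))
E
```

```text
rack [[0.3976, 0.4062], [0.4569, 0.4146], [0.4851, 0.2479], [0.427, 0.2392]] c [0.4417 0.327 ] [np.float64(0.1695), np.float64(0.0599), np.float64(0.1691), np.float64(0.0588)] yaw [np.float64(10.0), np.float64(9.6)]
guard [[0.42, 0.3095], [0.4655, 0.3177], [0.4747, 0.2656], [0.4302, 0.2583]] c [0.4476 0.2878] [np.float64(0.0522), np.float64(0.0463), np.float64(0.053), np.float64(0.045)] yaw [np.float64(11.3), np.float64(10.0)]
red 321.0 [[384.0, 315.0], [403.0, 311.0], [412.0, 356.0], [393.0, 360.0]]
[[0.4383, 0.3044], [0.4517, 0.3073], [0.4583, 0.2731], [0.4444, 0.27]] [0.4482 0.2887] [np.float64(0.035), np.float64(0.0137), np.float64(0.0349), np.float64(0.0142)]
yaw 10.888563727587945
blue 379.5 [[362.0, 198.0], [381.0, 195.0], [390.0, 248.0], [372.0, 251.0]]
[[0.4255, 0.3827], [0.4373, 0.3848], [0.4432, 0.351], [0.4309, 0.3487]] [0.4342 0.3668] [np.float64(0.0345), np.float64(0.012), np.float64(0.0344), np.float64(0.0125)]
yaw 9.89320664017319
```

step_arm:
  increments:
    - [[-10,0,0,10,0.7],[-20,1,0,20,0.7],[-30,1,0,30,0.7],[-40,1.5,0,40,0.7],[-40,1.5,0,50,0.7],[-40,1.5,0,60,0.7],[-40,1.5,0,70,0.7],[-40,1.5,20,80,0.7],[-40,1.5,60,80,0.7],[-40,1.5,90,80,0.7]]

```text
t: 12.42
eef_pos: [0.4485, 0.2862, 0.1544]
tool_rot: [180.0, 0.0, 9.8]
wrist_force: [0.3, -0.4, 1.5]
width: 0.0598
finger_force: 0.0
```

step_arm:
  increments:
    - [[0,0,0,0,0.7]]

```text
t: 12.55
eef_pos: [0.4476, 0.2861, 0.1537]
tool_rot: [179.9, 0.3, 9.9]
wrist_force: [0.1, 0.3, 0.5]
width: 0.0601
finger_force: 0.0
```

step_arm:
  increments:
    - [[0,-2,40,0,0.7],[0,-2,60,0,0.7],[0,-2,68,0,0.7],[0,-2,68,0,0.7],[0,-2,68,0,0],[0,-2,68,0,0],[0,-2,68,0,0],[0,-2,68,0,0],[0,-2,68,0,0]]
  grip_force: 40

```text
t: 13.68
eef_pos: [0.449, 0.2901, 0.0887]
tool_rot: [-180.0, -0.2, 10.0]
wrist_force: [-0.1, -1.9, 7.0]
width: 0.0355
finger_force: 40.7
```

step_arm:
  increments:
    - [[0,0,-20,0,0],[0,0,-60,0,0],[0,0,-60,0,0],[30,0,-60,0,0],[50,0,-60,0,0],[50,0,-40,0,0],[50,0,-13,0,0],[50,0,-13,0,0]]
  grip_force: 30

```text
t: 14.68
eef_pos: [0.4956, 0.2978, 0.0977]
tool_rot: [179.9, 0.3, 10.0]
wrist_force: [-0.4, -0.7, -1.5]
width: 0.0356
finger_force: 39.9
```

```bash
python3 - <<'E'
from h import *
st=state();print(st["eef_pos"],st["tool_rot"],st["width"],st["wrist_force"])
a=snapshot("scene")["frame"][80:170,290:410];b=snapshot("side")["frame"][90:180,90:210]
cv2.imwrite("pics/i.png",cv2.resize(np.hstack([a,b]),(800,300),interpolation=cv2.INTER_CUBIC))
E
```

```text
[0.4956094  0.29778635 0.09766572] [179.91826217   0.33578901   9.99644128] 0.0355813830478589 [-0.43581404 -0.68453731 -1.49050973]
```

View pics/i.png

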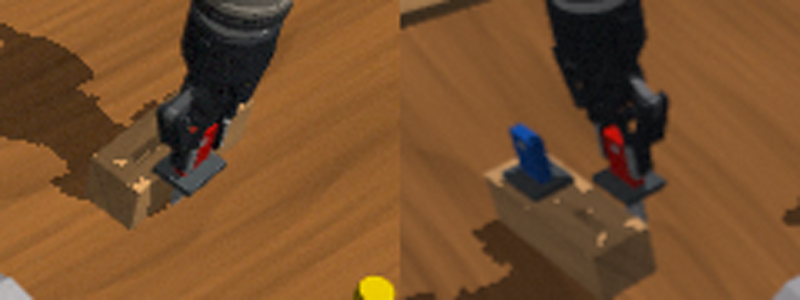

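The red gauge is held upright beside the rack's +x edge, blade below the rack top. Next I tilt it against that edge.

step_arm:
  increments:
    - [[-13,0,0,0,0],[-18,0,0,0,0],[-24,0,0,0,0],[-31,0,0,0,0],[-38,0,0,0,0],[-45,0,0,0,0],[-51,0,0,0,0],[-51,0,0,0,0]]

```text
t: 15.78
eef_pos: [0.4493, 0.2905, 0.1022]
tool_rot: [-179.9, -0.4, 10.0]
wrist_force: [4.8, 0.0, 0.1]
width: 0.0356
finger_force: 38.0
```

step_arm:
  increments:
    - [[0,0,-30,0,0],[0,0,-80,0,0],[0,0,-110,0,0],[0,0,-110,0,0]]

```text
t: 16.27
eef_pos: [0.4479, 0.2903, 0.2132]
tool_rot: [-179.9, -0.3, 10.0]
wrist_force: [-0.1, -0.0, -1.6]
width: 0.0352
finger_force: 37.8
```

```bash
python3 - <<'E'
from h import *
import pickle
st=state();print(st["eef_pos"],st["tool_rot"],st["width"],st["wrist_force"])
S={n:snapshot(n) for n in("scene","side")};pickle.dump(S,open("s3.pkl","wb"))
for n in S:print(n,proj(S[n],st["eef_pos"]))
def crop(n):
    u,v=proj(S[n],st["eef_pos"]).astype(int);u=max(u,64);v=max(v,40);print(n,u-64,v-40);return S[n]["frame"][v-40:v+80,u-64:u+64]
cv2.imwrite("pics/j.png",cv2.resize(np.hstack([crop("scene"),crop("side")]),(800,375),interpolation=cv2.INTER_CUBIC))
E
```

```text
[0.44792139 0.29026145 0.2131822 ] [-179.90883806   -0.34810586   10.01298983] 0.03522165500550568 [-0.13209888 -0.02887594 -1.57762639]
scene [343.97778607  85.29807489]
side [135.20638372 109.61102821]
scene 279 45
side 71 69
```

View pics/j.png

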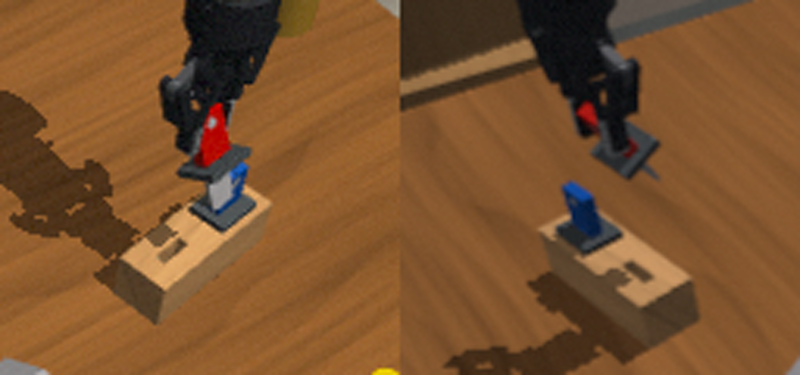

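step_arm:
  increments:
    - [[-8,48,0,0,0],[-17,96,0,2,0],[-25,144,0,4,0],[-34,192,0,6,0],[-42,240,0,6,0],[-48,275,0,6,0],[-50,289,0,6,0],[-50,289,20,6,0],[-50,289,40,6,0],[-50,289,40,6,0]]

```text
t: 17.62
eef_pos: [0.4467, -0.0027, 0.1685]
tool_rot: [-179.9, 0.3, 4.0]
wrist_force: [0.4, 0.3, -0.1]
width: 0.0354
finger_force: 37.7
```

```bash
python3 - <<'E'
from h import *
import pickle
S0=pickle.load(open("s3.pkl","rb"))
def tip(p,yaw,th,y=0,L=.0775):
    c,s=np.cos(np.radians(yaw)),np.sin(np.radians(yaw));t=np.radians(th)
    return np.array(p)+[0,0,.005]+L*np.array([c*np.sin(t),s*np.sin(t),-np.cos(t)])+y*np.array([-s,c,0])
p=[.4479,.2903,.2132]
for th in(25,30,35,40):
    print(th,[ (proj(S0[n],tip(p,10,th,y)).round(1)).tolist() for n in("scene","side") for y in(-.015,.015)])
st=state();print(st["eef_pos"],st["tool_rot"],st["width"],st["finger_force"])
S={n:snapshot(n) for n in("scene","side","wrist")};pickle.dump(S,open("s4.pkl","wb"))
e=st["eef_pos"]
def crop(n):
    u,v=proj(S[n],e).astype(int);u=max(u,32);print(n,u-32,v-20);return cv2.resize(S[n]["frame"][v-20:v+55,u-32:u+43],(300,300),interpolation=cv2.INTER_CUBIC)
w=cv2.resize(S["wrist"]["frame"],(400,300),interpolation=cv2.INTER_AREA)
cv2.imwrite("pics/k.png",np.vstack([np.hstack([crop("scene"),crop("side")]),np.hstack([w,np.zeros((300,200,3),np.uint8)])]))
for th in(25,30,35,40): print(th,[(proj(S[n],tip(e,st["tool_rot"][2],th,0))).round(1).tolist() for n in S])
E
```

```text
25 [[345.3, 110.6], [351.9, 105.4], [152.9, 126.7], [146.6, 122.4]]
30 [[347.1, 111.0], [353.7, 105.7], [154.4, 124.9], [148.1, 120.7]]
35 [[348.9, 111.1], [355.5, 105.9], [155.8, 123.0], [149.5, 118.8]]
40 [[350.6, 111.1], [357.2, 105.8], [157.1, 121.0], [150.7, 116.9]]
[ 0.44665381 -0.00274619  0.16850158] [-179.91660458    0.26837299    4.0305307 ] 0.0354115405034701 37.694318890571594
scene 225 120
side 160 162
25 [[264.6, 162.4], [206.1, 195.3], [253.8, 167.2]]
30 [[265.9, 163.1], [207.9, 193.3], [253.8, 160.4]]
35 [[267.2, 163.6], [209.6, 191.3], [253.8, 153.8]]
40 [[268.5, 164.0], [211.2, 189.2], [253.8, 147.3]]
```

View pics/k.png

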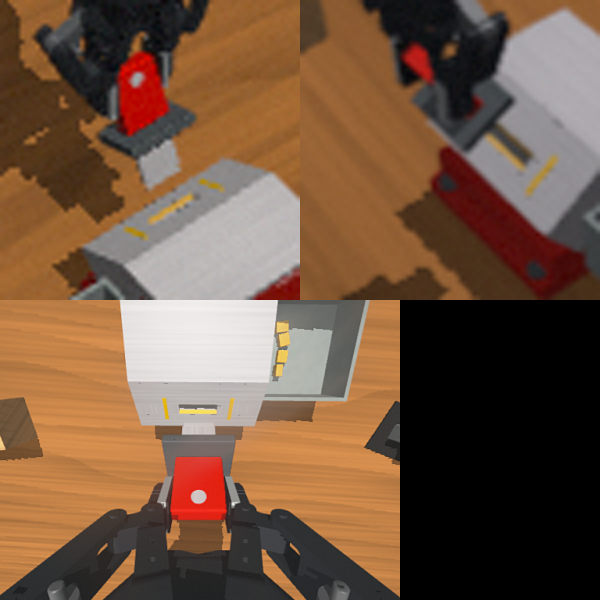

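Last view (600x600): chips lie in the tray. The gauge's blade tip at (198,424) in the wrist inset is in line with the slot at (198,410), and its tilt is about 31 degrees. I start the insertion with a matching offset.

step_arm:
  increments:
    - [[3,0,10,0,0],[6,0,20,0,0],[6,0,20,0,0],[8,0,23,0,0],[10,0,26,0,0],[12,0,29,0,0],[14,0,31.5,0,0],[14,0,31.5,0,0]]

```text
t: 18.77
eef_pos: [0.4621, -0.0026, 0.1386]
tool_rot: [-180.0, 0.0, 4.0]
wrist_force: [-0.3, 0.8, -1.0]
width: 0.0357
finger_force: 37.7
```

step_arm:
  increments:
    - [[1.5,0,4,0,0],[3,0,8,0,0],[4.5,0,11,0,0],[4.5,0,11,0,0]]

```text
t: 19.27
eef_pos: [0.4677, -0.0024, 0.128]
tool_rot: [180.0, -0.1, 4.0]
wrist_force: [4.2, 0.6, -1.5]
width: 0.0354
finger_force: 37.9
```

step_arm:
  increments:
    - [[2,0,4,0,0],[4,0,8,0,0],[6.5,0,13.5,0,0],[6.5,0,13.5,0,0]]

```text
t: 19.77
eef_pos: [0.4742, -0.002, 0.1144]
tool_rot: [180.0, -0.1, 4.0]
wrist_force: [7.2, 0.2, -1.0]
width: 0.0354
finger_force: 37.9
```

step_arm:
  increments:
    - [[-1,0,3,0,0],[0.5,0,5.5,0,0],[2,0,8,0,0],[2,0,8,0,0]]

```text
t: 20.27
eef_pos: [0.4718, -0.0019, 0.1075]
tool_rot: [180.0, 0.4, 4.0]
wrist_force: [-12.7, -2.3, 25.5]
width: 0.0354
finger_force: 41.9
```

step_arm:
  increments:
    - [[0,0,0,0,0.75],[0,0,0,0,0.75],[0,0,0,0,0.75],[0,0,-20,0,0.75],[0,0,-60,0,0.75],[-30,0,-100,0,0.75],[-60,0,-100,0,0.75],[-60,0,-100,0,0.75]]

```text
t: 21.28
eef_pos: [0.4136, -0.0057, 0.2065]
tool_rot: [-180.0, 0.0, 4.0]
wrist_force: [0.7, -0.0, 0.1]
width: 0.0641
finger_force: 0.0
```

```bash
cat > chk.py <<'E'
from h import *
import pickle
st=state();print(st["eef_pos"],st["wrist_force"])
S={n:snapshot(n) for n in("wrist","scene","side")};pickle.dump(S,open("s5.pkl","wb"))
O=np.array([.4975,.0008,.0805]);y=np.radians(4.1);X=np.array([np.cos(y),np.sin(y),0]);Y=np.array([-np.sin(y),np.cos(y),0]);t=np.radians(35)
sz=-np.sin(t)*X+np.array([0,0,np.cos(t)]);sx=np.cos(t)*X+np.array([0,0,np.sin(t)])
for n,s in S.items():
    h=cv2.cvtColor(s["frame"],cv2.COLOR_BGR2HSV);m=cv2.inRange(h,(0,190,60),(5,255,255))
    # predicted outline of the seated handle (hull of its corners)
    P=lambda d:np.array([proj(s,O+a*.007*sx+b*.018*Y+(z+d)*sz) for a in(-1,1) for b in(-1,1) for z in(.008,.054)],np.float32)
    c=P(0).mean(0);mm=np.zeros_like(m);x0,y0=(c-28).astype(int);mm[y0:y0+56,x0:x0+56]=m[y0:y0+56,x0:x0+56]
    k=[q for q in cv2.findContours(mm,0,2)[0] if cv2.contourArea(q)>20]
    q=min(k,key=lambda q:np.linalg.norm(q.mean((0,1))-c));M=cv2.moments(q)
    print(n,"obs bbox",cv2.boundingRect(q),"cen",round(M["m10"]/M["m00"],1),round(M["m01"]/M["m00"],1))
    for d in(0,.005,.010,.02):
        H=cv2.convexHull(P(d));M=cv2.moments(H);print("   d",d,cv2.boundingRect(H),round(M["m10"]/M["m00"],1),round(M["m01"]/M["m00"],1))
E
python3 chk.py
```

```text
[ 0.41355766 -0.00568497  0.20645589] [ 0.66997583 -0.0161306   0.11418394]
wrist obs bbox (232, 97, 46, 47) cen 254.1 120.0
   d 0 (229, 92, 49, 51) 253.6 118.0
   d 0.005 (229, 96, 49, 51) 253.6 121.9
   d 0.01 (229, 99, 49, 53) 253.6 126.0
   d 0.02 (228, 107, 51, 54) 253.6 134.5
scene obs bbox (256, 153, 16, 20) cen 263.6 162.3
   d 0 (255, 151, 19, 22) 264.6 161.9
   d 0.005 (254, 149, 20, 23) 264.0 160.4
   d 0.01 (254, 148, 19, 22) 263.4 158.8
   d 0.02 (252, 144, 20, 23) 262.1 155.7
side obs bbox (197, 188, 18, 15) cen 205.7 195.4
   d 0 (195, 185, 22, 19) 206.0 194.5
   d 0.005 (194, 184, 22, 19) 204.9 193.9
   d 0.01 (193, 184, 22, 19) 203.9 193.3
   d 0.02 (190, 183, 23, 19) 201.7 192.1
```

The three views agree with a seated handle to within about 2 mm. To be sure, I press once, gently, along the slot axis with shut fingers on the handle top.

step_arm:
  increments:
    - [[0,0,0,0,0],[0,0,0,0,0],[0,0,0,0,0],[25,-1,15,0,0],[49,-1,35,0,0],[49,-1,50,0,0],[49,-1,55,0,0],[52,-1,59,0,0],[54,-1,62,0,0],[54,-1,62,0,0]]

```text
t: 22.68
eef_pos: [0.4692, -0.0011, 0.1445]
tool_rot: [180.0, -0.0, 4.0]
wrist_force: [-0.6, 0.2, -0.3]
width: 0.0002
finger_force: 0.0
```

step_arm:
  increments:
    - [[0.6,0,0.8,0,0],[1.2,0,1.6,0,0],[1.2,0,1.6,0,0]]

```text
t: 23.05
eef_pos: [0.4702, -0.001, 0.1428]
tool_rot: [180.0, -0.0, 4.0]
wrist_force: [0.8, 0.2, -0.7]
width: -0.0002
finger_force: 0.0
```

step_arm:
  increments:
    - [[0.6,0,0.8,0,0],[1.2,0,1.6,0,0],[1.7,0,2.4,0,0],[1.7,0,2.4,0,0]]

```text
t: 23.55
eef_pos: [0.4711, -0.001, 0.1412]
tool_rot: [180.0, 0.1, 4.0]
wrist_force: [-7.2, -0.7, 12.8]
width: -0.0002
finger_force: 6.4
```

step_arm:
  increments:
    - [[0.6,0,0.8,0,0],[0.6,0,0.8,0,0]]

```text
t: 23.8
eef_pos: [0.4712, -0.0009, 0.141]
tool_rot: [180.0, 0.1, 4.0]
wrist_force: [-9.6, -0.7, 20.3]
width: 0.0001
finger_force: 10.1
```

step_arm:
  increments:
    - [[-5,0,-8,0,0],[-15,0,-40,0,0],[-60,0,-70,0,0],[-60,0,-70,0,0],[-60,0,-70,0,0]]

```text
t: 24.42
eef_pos: [0.413, -0.0051, 0.2096]
tool_rot: [180.0, -0.1, 4.0]
wrist_force: [1.2, 0.2, 0.0]
width: -0.0001
finger_force: 0.0
```

```bash
python3 chk.py | grep -v "0.0[12]"
```

```text
[ 0.41304232 -0.00512047  0.20958075] [1.21593555 0.21264878 0.04742399]
wrist obs bbox (233, 97, 45, 46) cen 254.8 119.6
   d 0 (231, 92, 47, 50) 254.3 117.3
   d 0.005 (230, 96, 48, 50) 254.3 121.2
scene obs bbox (256, 153, 16, 20) cen 263.6 162.2
   d 0 (255, 151, 19, 22) 264.6 161.9
   d 0.005 (254, 149, 20, 23) 264.0 160.4
side obs bbox (197, 188, 18, 15) cen 205.6 195.4
   d 0 (195, 185, 22, 19) 206.0 194.5
   d 0.005 (194, 184, 22, 19) 204.9 193.9
```

The contact was stiff and the gauge did not move, so it is seated. Handing in.

```bash
python3 -c "
from h import *
print(sign_off())"
```

```text
the job is handed in; nothing more can be done
None
```

The job is handed in at about 24 s; no verdict was returned. By my camera and force checks, the four chips are in the tray, the scraper stands upright on its mat, and the red gauge is seated in the slot.

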